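# Fetch the sugar pot from behind the canister and carton

### The job

The sugar pot stands behind the tall canister and the tall carton. Clear the canister and the carton aside so that both stand in the shallow pan, without shifting the pot; then, while they stand there, set the pot on the ringed spot in the middle of the round serving board; finally put the canister back centred on the round cork mat and the carton back centred on the square cork mat. Keep all three upright, and leave the small shaker, and the mug behind the white slab, where they stand.

Things in the scene. Friction and masses are not known exactly. Their poses are not given: they have to be found in the camera images.
- canister: tall round metal canister with a black lid, 56 mm in diameter (lid 57 mm), 150 mm high, about 0.3 kg; origin at the centre of its underside, z up. Stands on the round cork mat at the start. Take it from above near its top.
- carton: tall upright cardboard carton with a pale paper band, 50 mm (its x) by 46 mm (its y) by 150 mm high, about 0.3 kg; origin at the centre of its underside, z up. Stands on the square cork mat at the start. Take it from above near its top.
- pot: squat round steel sugar pot with a flat dark wooden lid fixed on, 52 mm in diameter, 57 mm high, about 0.2 kg; origin at the centre of its underside, z up. At the start it stands on the white slab behind (beyond, seen from the robot) the canister and the carton, about 75 mm from the axis of each, so that a gripper cannot come down over it until they are gone.
- mat_round: flat round cork mat fixed on the white slab, 72 mm in diameter, 3 mm thick, its top 13 mm above the work surface; the canister's place. Origin at the centre of its underside.
- mat_square: flat square cork mat fixed on the white slab, 64 by 64 mm along its x and y, 3 mm thick, its top 13 mm above the work surface; the carton's place. Origin at the centre of its underside. The two mats lie side by side in the slab's front half, 100 mm apart centre to centre, either one on the left.
- station: fixed white plastic slab (the station), 160 mm (its x) by 260 mm (its y) and 10 mm thick, on which the mats, the pot and the shaker stand; origin at the centre of its underside, x points to its back, away from the robot.
- pan: fixed shallow aluminium baking pan, open above, 210 mm (its x) by 150 mm (its y) outside, rim 14 mm high, walls and floor 4 mm thick; the side area, with room for the canister and the carton next to each other along its x. Origin at the centre of its underside. On the left or the right of the station.
- board: fixed round wooden serving board, 150 mm in diameter, 12 mm thick, with a thin dark ring 72 mm in diameter marking the spot in its middle; origin at the centre of its underside. On the other side of the station from the pan.
- shaker: small glass shaker with a metal top, 36 mm in diameter, 55 mm high, standing on the slab's back half about 100 mm to the left of the pot; not to be moved. Origin at the centre of its underside.
- mug: blue mug, 76 mm in diameter, 92 mm high, on the table beyond the slab, left of the middle; not to be moved. Origin at the centre of its underside, handle towards its y.

How it is judged:
By the outcome, as a careful person would: the job done as asked, in the order asked, and still so for the second after the job is handed in, with the robot touching nothing.
It also fails if it takes over 122 s, if anything falls off the work surface, if the arm or the gripper's body presses on something with over 40 N, if the wrist force passes 120 N, or if a joint passes its speed limit or range.

### The arm

A 7-joint arm with a two-finger parallel gripper is mounted at the origin on the work surface. World frame = base frame: x ahead of the robot, y to its left, z up, the work surface at z = 0. Lengths are in m, angles in rad, forces in N, time in s.
With the tool pointing down it reaches from about 0.425 to 0.875 m from the base axis. Payload 4.7 kg.
Tool frame: the origin (TCP) lies midway between the tips of the shut fingers; the grasp point (between the pads) lies 19 mm behind it; z points along the fingers, x is the direction in which the jaws open and shut, and the axes are right-handed (so a half turn about z gives the same grasp; the last joint's range is limited). The gripper opens to 87 mm and grips with 3 to 60 N. Pads are 19 mm wide; open, the fingers measure 117 mm over their backs; the gripper's body (75 mm by 190 mm) begins 51 mm behind the grasp point.
Start: joints at [-1.115, 0.321, -0.07, 1.45, 0.023, 1.371, -0.057], TCP at [0.278, 0.588, 0.223] pointing down, gripper open.
Joint ranges: [-2.86, 2.86], [-0.3, 2.09], [-1.38, 1.24], [0.06, 2.45], [-1.56, 4.7], [0.09, 2.05], [-2.69, 2.69]. Speed limits (rad/s): [2.57, 2.57, 3.14, 3.14, 3.14, 3.14, 3.14].

### API

Orientations are given as a rotation vector (axis times angle).
In Python, from bench import get_state, eyes, ticket gives the robot as it stands.
- The arm moves only by the tool carry_out, never from a script. Its argument "motion" is a list of rows, each a list of 2 entries, a list of its own where there are three numbers: the shift along the world's x, y, z in m, then the turn about the world's z in rad. A call has 1 to 20 rows; each row is the pose to reach, as a shift and turn from the pose commanded when the call began; what a row does not reach only later rows make up. A row lasts 1/10 s, in which the tool goes at most 50 mm and 8.59 degrees, less where a joint would pass 70% of its speed; a pose out of reach is approached as far as the arm can. A call with a gripper value outside its range is refused whole. "grip" is the gripper command: -1 is fully open, 1 is shut, values between are in proportion, set as the call begins (left out, the last holds). The fingers move at their own pace and stop on an object; "squeeze" is the grip in N (left out, the last holds). Time passes only in rows, so rows that repeat a pose let the fingers close. It gives the time, the measured TCP pose, the force and the opening at its end, in the units of the state.
- get_state(): the state, without advancing time (a new reading comes with each control period).
- eyes.get_image(name): name is "side" or "top"; returns a dict with "pixels" (400x640x3 uint8, blue, green, red), "mtx" (3x3 intrinsics, pixels), "extrinsics" (4x4, takes a point from camera to world coordinates). Camera axes: x right, y down, z forward; pixel columns grow to the right and rows downward; lengths in m; the calibration is good to about 2 mm. A picture is of the moment at which its call begins. There is no depth.
- ticket.close_job(): hands the job in, once; it reports no verdict.
The state is a dict: "time": time; "joint_positions": joint angles; "qd": joint speeds; "joint_torque": joint torques, N m; "position": TCP position; "tool_rot": TCP orientation; "ft_force": force on the tool from outside, world axes, zero at the start; "torque": the same for the moment, N m; "grip_width": opening from 0.0 (shut) to 1.0 (fully open).
Only numpy, scipy, OpenCV 4.12 (cv2) and the standard library are available. Lean on these libraries where they do the work, as an engineer would, in place of code of your own. Each camera call takes 0.05 s, during which the arm holds its last target. There are 200 camera calls.

## Working session

There is one attempt and no reset: what is moved stays moved. The work goes in short steps, Python scripts to look and compute and a tool call to move; the robot and the scene stay as the last step left them, time stands still between calls to the robot, and variables do not carry over. Pictures are saved under pics/ and viewed, about 12 in all and at most 16, crops included, and the job is handed in when it is done.

Besides the shell and the picture viewer there is one more tool, called after ">>>" in YAML: its name, and indented under it one key for each argument. carry_out: Moves the arm, as the interface text tells. Its arguments: {"type":"object","properties":{"motion":{"type":"array","items":{"type":"array"}},"grip":{"type":"number"},"squeeze":{"type":"number"}},"required":["motion"]}

```bash
ls; mkdir -p pics; cat > h.py <<'E'
import numpy as np, cv2
from bench import get_state, eyes, ticket
def shot(n,f=None):
    d=eyes.get_image(n); im=np.array(d["pixels"]); 
    if f: cv2.imwrite("pics/"+f,im)
    return im,np.array(d["mtx"]),np.array(d["extrinsics"])
def ray(u,v,K,E):
    r=E[:3,:3]@np.linalg.inv(K)@np.array([u,v,1.]); return E[:3,3],r
def plane(u,v,z,K,E):
    o,r=ray(u,v,K,E); return o+r*(z-o[2])/r[2]
def proj(p,K,E):
    c=E[:3,:3].T@(np.array(p)-E[:3,3]); q=K@c; return q[:2]/q[2]
E
python3 - <<'E'
from h import *
for n in("side","top"):
    im,K,E=shot(n,n+"0.png"); print(n,K.round(1).tolist(),E.round(3).tolist())
print(get_state())
E
```

```text
pics
side [[495.7, 0.0, 318.4], [0.0, 495.7, 198.9], [0.0, 0.0, 1.0]] [[0.951, -0.232, 0.205, 0.407], [-0.31, -0.689, 0.655, -0.712], [-0.011, -0.687, -0.727, 0.799], [0.0, 0.0, 0.0, 1.0]]
top [[446.2, 0.0, 318.2], [0.0, 446.2, 196.6], [0.0, 0.0, 1.0]] [[-0.017, -0.974, 0.226, 0.409], [-1.0, 0.016, -0.006, -0.018], [0.002, -0.226, -0.974, 0.952], [0.0, 0.0, 0.0, 1.0]]
{'time': 0.1, 'joint_positions': array([-1.11491773,  0.32173794, -0.07012494,  1.45156862,  0.02260383,
        1.37082014, -0.05692069]), 'qd': array([-9.99722737e-04, -3.17832913e-03,  1.22041265e-03, -3.69007498e-03,
        2.65548518e-04, -8.15533394e-05,  4.29327266e-04]), 'joint_torque': array([-3.22266960e-04, -4.92571521e+01, -4.05949373e-01, -3.13399422e+01,
       -6.43239054e-02,  3.94800352e-02,  8.90838737e-05]), 'position': array([0.27771058, 0.58712207, 0.22157048]), 'tool_rot': array([ 2.65328926e+00,  1.68027783e+00, -2.24131331e-03]), 'ft_force': array([ 0.30864478, -0.8247592 ,  0.86508715]), 'torque': array([-0.00792364,  0.00035536,  0.00851613]), 'grip_width': 1.0001302215825392}
```

View pics/side0.png

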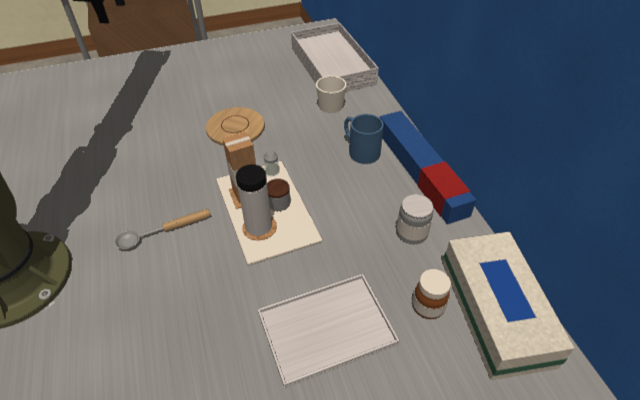

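View pics/top0.png

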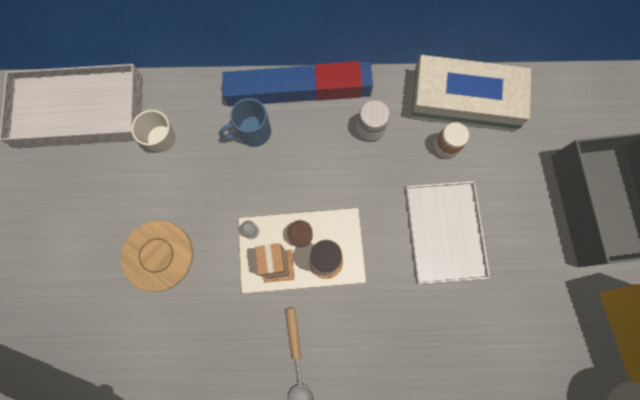

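The side view shows canister lid near (252,178), carton (240,150), pot (279,190), board (235,125), pan (327,328). The top view shows lid at (326,256), carton top (270,260), pot lid (300,233), board (156,255), pan (447,232). I'll measure from the masks and view one enlarged crop.

```bash
cat > m.py <<'E'
from h import *
im,K,E=shot("top"); 
np.set_printoptions(precision=4,suppress=True)
hsv=cv2.cvtColor(im,cv2.COLOR_BGR2HSV)
def comp(mask,u,v,r=12):
    n,l,s,c=cv2.connectedComponentsWithStats(mask.astype(np.uint8))
    w=l[v-r:v+r,u-r:u+r]; ids=np.bincount(w[w>0]); k=ids.argmax()
    cs,_=cv2.findContours((l==k).astype(np.uint8),cv2.RETR_EXTERNAL,cv2.CHAIN_APPROX_NONE)
    return max(cs,key=cv2.contourArea)[:,0,:].astype(float)
def w(c,z): return np.array([plane(u,v,z,K,E)[:2] for u,v in c],np.float32)
def circ(c,z):
    p=w(c,z).astype(np.float64)
    s=np.linalg.lstsq(np.c_[2*p,np.ones(len(p))],(p**2).sum(1),rcond=None)[0]
    return s[:2],2*np.sqrt(s[2]+s[0]**2+s[1]**2)
H,S,V=cv2.split(hsv)
E
cat > a.py <<'E'
from m import *
for u,v in((326,256),(300,233),(270,265),(262,256),(268,258),(156,280),(447,232),(250,280),(290,275),(340,268)): print((u,v),hsv[v,u])
im2=cv2.resize(im[195:305,225:380],None,fx=5,fy=5,interpolation=cv2.INTER_CUBIC); cv2.imwrite("pics/c1.png",im2)
im3,_,_=shot("side"); cv2.imwrite("pics/c2.png",cv2.resize(im3[130:265,205:330],None,fx=4.4,fy=4.4,interpolation=cv2.INTER_CUBIC))
E
python3 a.py
```

```text
(326, 256) [12 39 86]
(300, 233) [ 11  94 109]
(270, 265) [ 19  35 216]
(262, 256) [ 15 113 181]
(268, 258) [ 19  35 218]
(156, 280) [ 16 109 194]
(447, 232) [ 18  21 219]
(250, 280) [ 19  35 229]
(290, 275) [ 14 117 188]
(340, 268) [ 14 109 189]
```

View pics/c1.png

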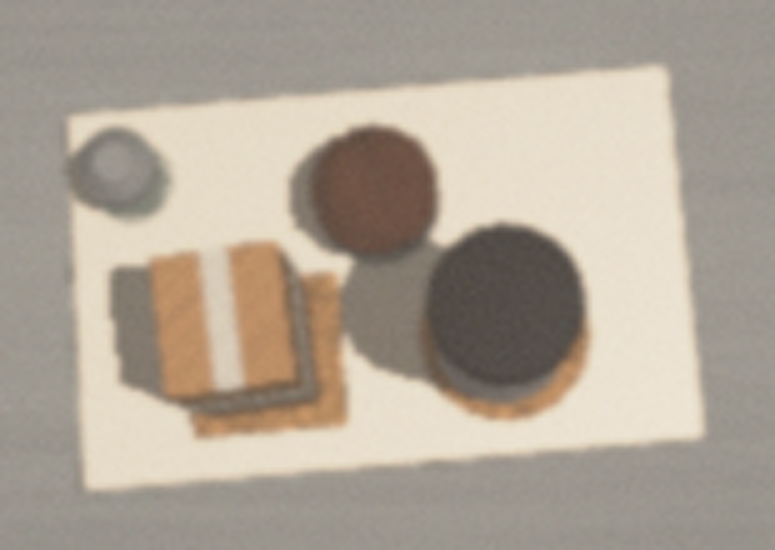

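The crop (scale 5, offset (225,195)) shows the carton top at about (223,320), lid (505,305), pot (375,190). The square mat's corners are at (195,437), (347,422), (335,272), and the round mat is visible only as an arc below the lid.

```bash
cat > b.py <<'E'
from m import *
f=lambda x,y:(225+x/5-.4,195+y/5-.4)
lid=comp((V<115)&(S<65),326,256); print("canister",circ(lid,.163))
pot=comp((S>75)&(V<140),300,233); print("pot",circ(pot,.067))
br=(H>8)&(H<22)&(S>80)&(V>150)
b=comp(br,156,255,20); print("board",circ(b,.012))
sl=comp((S<60)&(V>205)&(H>12)&(H<25),340,225); print("slab",cv2.minAreaRect(w(sl,.01)))
pan=comp((V>195)&(S<40),447,232,20); print("pan inner",cv2.minAreaRect(w(pan,.009)))
ct=w([f(150,258),f(277,242),f(295,387),f(165,400)],.163); print("carton",cv2.minAreaRect(ct),ct.mean(0),ct.tolist())
ms=w([f(195,437),f(347,422),f(335,272)],.013); print("msq",(ms[0]+ms[2])/2,ms.tolist(), cv2.minAreaRect(ms))
# round mat arc: lower right edge of hull of cork
r=comp(br,340,270,12); p=w(r,.013).astype(float)
m=[q for q in p if q[0]<p[:,0].min()+.035]
# keep outermost points: not on lid side
from scipy.optimize import least_squares
c0=np.array([p[:,0].min()+.036,circ(lid,.163)[0][1]])
P=p
for i in range(6):
    d=np.linalg.norm(P-c0,axis=1); Q=P[abs(d-.036)<.004] if i else P[d>.031]
    c0=least_squares(lambda c:np.linalg.norm(Q-c,axis=1)-.036,c0).x
print("mround",c0,len(Q),len(P))
E
python3 b.py
```

```text
canister (array([ 0.4834, -0.0328]), np.float64(0.055338368353434385))
pot (array([0.541 , 0.0151]), np.float64(0.046001565429078205))
board (array([0.5069, 0.3182]), np.float64(0.14596176410989625))
slab ((0.514155387878418, 0.014478519558906555), (0.15804189443588257, 0.2576160430908203), 3.8087499141693115)
pan inner ((0.5456875562667847, -0.29302579164505005), (0.20388926565647125, 0.13911134004592896), 3.3798606395721436)
carton ((0.480758935213089, 0.06547503918409348), (0.05179619416594505, 0.04547158256173134), 6.862004280090332) [0.4811 0.0656] [[0.5037550926208496, 0.09114222973585129], [0.5086739659309387, 0.04620932787656784], [0.45776280760765076, 0.039807841181755066], [0.45405229926109314, 0.08516097068786621]]
msq [0.481  0.0631] [[0.4473610520362854, 0.0922221764922142], [0.45239946246147156, 0.029314547777175903], [0.5146149396896362, 0.034059327095746994]] ((0.4665035009384155, 0.04639219492673874), (0.044286150485277176, 0.08891570568084717), 49.14592742919922)
mround [ 0.4918 -0.0346] 64 66
```

View pics/c2.png

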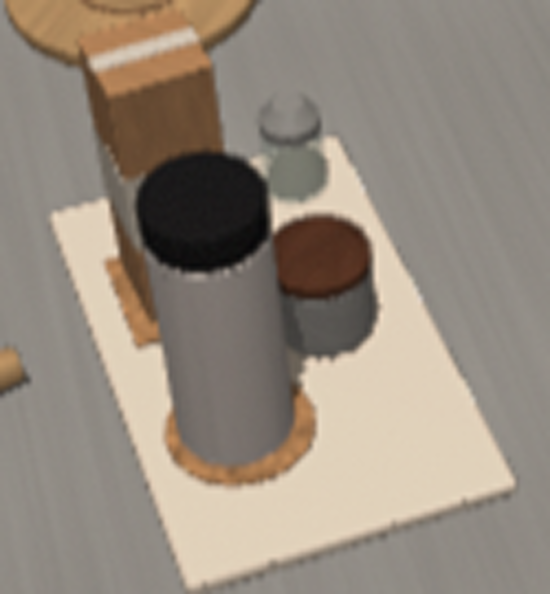

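The side crop agrees: canister centred on the round mat, carton on the square one, pot behind and between them. I'll go above the canister with the jaws along the slab's x.

>>> carry_out:
  motion:
    - [[0.07,-0.21,0.02],-0.36]
    - [[0.07,-0.21,0.02],-0.36]
    - [[0.07,-0.21,0.02],-0.36]
    - [[0.07,-0.21,0.02],-0.36]
    - [[0.14,-0.42,0.02],-0.72]
    - [[0.14,-0.42,0.02],-0.72]
    - [[0.14,-0.42,0.02],-0.72]
    - [[0.14,-0.42,0.02],-0.72]
    - [[0.206,-0.621,0.02],-1.06]
    - [[0.206,-0.621,0.02],-1.06]
    - [[0.206,-0.621,0.02],-1.06]
    - [[0.206,-0.621,0.02],-1.06]
    - [[0.206,-0.621,0.02],-1.06]
    - [[0.206,-0.621,0.02],-1.06]
    - [[0.206,-0.621,0.02],-1.06]
    - [[0.206,-0.621,0.02],-1.06]
    - [[0.206,-0.621,0.02],-1.06]
  grip: -1

```text
time: 1.95
position: [0.4837, -0.0315, 0.2424]
tool_rot: [-3.139, -0.113, 0.0]
ft_force: [-0.0, 0.7, -0.9]
grip_width: 1.0
```

>>> carry_out:
  motion:
    - [[0,-0.001,-0.03],0]
    - [[0,-0.001,-0.06],0]
    - [[0,-0.001,-0.085],0]
    - [[0,-0.001,-0.105],0]
    - [[0,-0.001,-0.115],0]
    - [[0,-0.001,-0.115],0]
    - [[0,-0.001,-0.115],0]
    - [[0,-0.001,-0.115],0]

```text
time: 2.75
position: [0.4849, -0.0341, 0.1288]
tool_rot: [-3.139, -0.109, -0.004]
ft_force: [0.3, -0.2, -0.5]
grip_width: 1.001
```

```bash
python3 - <<'E'
from h import *
im,_,_=shot("side"); cv2.imwrite("pics/g1.png",cv2.resize(im[60:265,180:380],None,fx=2.8,fy=2.8))
E
```

```text
(no output)
```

View pics/g1.png

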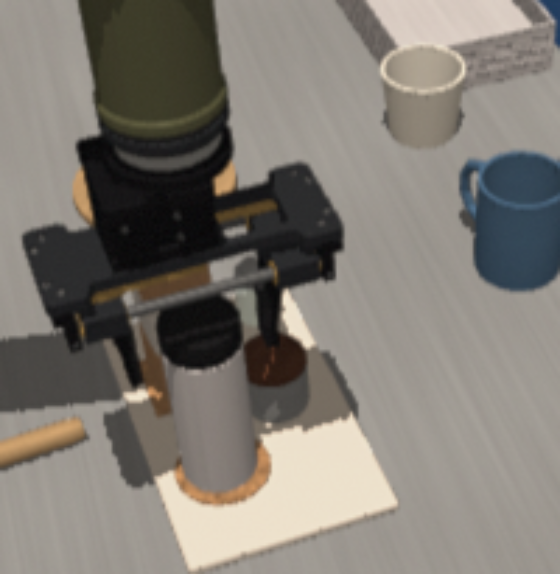

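The fingers straddle the canister: tips at about (135,385) and (272,335), lid between at (200,335). Closing.

>>> carry_out:
  motion:
    - [[0,0,0],0]
    - [[0,0,0],0]
    - [[0,0,0],0]
    - [[0,0,0],0]
    - [[0,0,0],0]
    - [[0,0,0],0]
    - [[0,0,0],0]
    - [[0,0,0],0]
    - [[0,0,0],0]
    - [[0,0,0],0]
  grip: 1
  squeeze: 25

```text
time: 3.8
position: [0.4842, -0.0344, 0.1277]
tool_rot: [3.14, 0.108, 0.001]
ft_force: [1.2, 0.5, -0.2]
grip_width: 0.635
```

>>> carry_out:
  motion:
    - [[0,0,0.01],0]
    - [[0,0,0.025],0]
    - [[0,0,0.045],0]
    - [[0,0,0.065],0]
    - [[0,-0.01,0.08],0]
    - [[0.005,-0.03,0.085],0]
    - [[0.015,-0.05,0.085],0]
    - [[0.03,-0.08,0.085],0]
    - [[0.045,-0.11,0.085],0]
    - [[0.06,-0.14,0.085],0]
    - [[0.075,-0.17,0.085],0]
    - [[0.09,-0.2,0.085],0]
    - [[0.1,-0.225,0.085],0]
    - [[0.108,-0.242,0.085],0]
    - [[0.112,-0.252,0.085],0]
    - [[0.114,-0.256,0.08],0]
    - [[0.114,-0.256,0.07],0]
    - [[0.114,-0.256,0.06],0]
    - [[0.114,-0.256,0.06],0]
    - [[0.114,-0.256,0.06],0]

```text
time: 5.8
position: [0.5978, -0.2891, 0.187]
tool_rot: [-3.139, -0.11, 0.001]
ft_force: [0.5, 0.3, -3.0]
grip_width: 0.639
```

Grip holds (3 N load). I'll lower it to the pan floor (TCP about 0.1187).

>>> carry_out:
  motion:
    - [[0,0,-0.02],0]
    - [[0,0,-0.04],0]
    - [[0,0,-0.052],0]
    - [[0,0,-0.06],0]
    - [[0,0,-0.063],0]
    - [[0,0,-0.066],0]
    - [[0,0,-0.068],0]
    - [[0,0,-0.068],0]
    - [[0,0,-0.068],0]
    - [[0,0,-0.068],0]

```text
time: 6.8
position: [0.5981, -0.2905, 0.12]
tool_rot: [3.139, 0.108, 0.001]
ft_force: [0.7, -0.2, -2.0]
grip_width: 0.639
```

>>> carry_out:
  motion:
    - [[0,0,-0.0015],0]
    - [[0,0,-0.0015],0]
    - [[0,0,-0.0015],0]
    - [[0,0,-0.0015],0]

```text
time: 7.2
position: [0.5983, -0.2907, 0.1187]
tool_rot: [3.139, 0.108, 0.002]
ft_force: [0.1, -0.2, 1.8]
grip_width: 0.638
```

Contact (+1.8 N). Release, rise.

>>> carry_out:
  motion:
    - [[0,0,0],0]
    - [[0,0,0],0]
    - [[0,0,0],0]
    - [[0,0,0],0]
    - [[0,0,0],0]
    - [[0,0,0],0]
    - [[0,0,0.03],0]
    - [[0,0,0.07],0]
    - [[0,0,0.12],0]
    - [[0,0.03,0.12],0]
    - [[-0.03,0.08,0.12],0]
    - [[-0.06,0.13,0.12],0.02]
    - [[-0.09,0.2,0.12],0.05]
    - [[-0.117,0.25,0.12],0.05]
    - [[-0.117,0.3,0.12],0.05]
    - [[-0.117,0.34,0.12],0.05]
    - [[-0.117,0.355,0.12],0.05]
    - [[-0.117,0.355,0.12],0.05]
    - [[-0.117,0.355,0.12],0.05]
    - [[-0.117,0.355,0.12],0.05]
  grip: -1

```text
time: 9.2
position: [0.4812, 0.063, 0.2382]
tool_rot: [3.136, 0.184, 0.0]
ft_force: [0.1, -0.3, 0.6]
grip_width: 1.003
```

```bash
python3 - <<'E'
from m import *
cv2.imwrite("pics/t1.png",im)
lid=comp((V<115)&(S<65),470,205,25); print("canister",circ(lid,.154),len(lid))
try:
    r=comp((H>8)&(H<22)&(S>80)&(V>150),330,266,12); print("mround",circ(r,.013),len(r))
except Exception as e: print(e)
E
```

```text
canister (array([ 0.5975, -0.2864]), np.float64(0.058492673939076596)) 89
mround (array([ 0.4876, -0.0365]), np.float64(0.06764525999501471)) 92
```

View pics/t1.png

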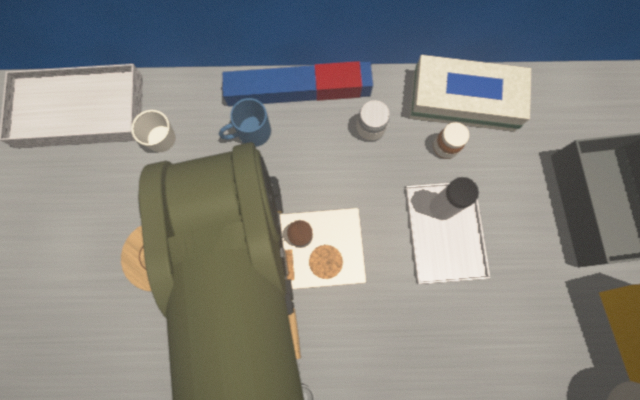

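The picture shows the canister upright in the pan's back part, lid at (462,193), and the round mat bare at (325,262). The carton is hidden under the arm. Now the carton.

>>> carry_out:
  motion:
    - [[0,0.001,-0.03],0]
    - [[0,0.001,-0.06],0]
    - [[0,0.001,-0.085],0]
    - [[0,0.001,-0.1],0]
    - [[0,0.001,-0.11],0]
    - [[0,0.001,-0.11],0]
    - [[0,0.001,-0.11],0]

```text
time: 9.95
position: [0.4816, 0.065, 0.1287]
tool_rot: [3.136, 0.185, 0.001]
ft_force: [0.8, 0.3, 0.1]
grip_width: 1.001
```

>>> carry_out:
  motion:
    - [[0,0,0],0]
    - [[0,0,0],0]
    - [[0,0,0],0]
    - [[0,0,0],0]
    - [[0,0,0],0]
    - [[0,0,0],0]
    - [[0,0,0],0]
    - [[0,0,0],0]
    - [[0,0,0],0]
    - [[0,0,0],0]
  grip: 1
  squeeze: 25

```text
time: 10.95
position: [0.4811, 0.0656, 0.1282]
tool_rot: [-3.136, -0.187, -0.001]
ft_force: [0.1, 1.6, -0.0]
grip_width: 0.573
```

>>> carry_out:
  motion:
    - [[0,0,0.01],0]
    - [[0,0,0.025],0]
    - [[0,0,0.045],0]
    - [[0,0,0.065],0]
    - [[0,-0.01,0.08],0]
    - [[0,-0.03,0.085],0]
    - [[0,-0.06,0.085],-0.02]
    - [[0,-0.095,0.085],-0.055]
    - [[0,-0.13,0.085],-0.055]
    - [[0,-0.165,0.085],-0.055]
    - [[0,-0.2,0.085],-0.055]
    - [[0,-0.235,0.085],-0.055]
    - [[0.005,-0.27,0.085],-0.055]
    - [[0.01,-0.305,0.085],-0.055]
    - [[0.012,-0.335,0.085],-0.055]
    - [[0.012,-0.353,0.085],-0.055]
    - [[0.012,-0.361,0.08],-0.055]
    - [[0.012,-0.361,0.07],-0.055]
    - [[0.012,-0.361,0.06],-0.055]
    - [[0.012,-0.361,0.06],-0.055]

```text
time: 12.95
position: [0.4921, -0.2927, 0.1857]
tool_rot: [-3.137, -0.104, 0.006]
ft_force: [-0.5, 0.6, -2.7]
grip_width: 0.573
```

>>> carry_out:
  motion:
    - [[0,0,-0.02],0]
    - [[0,0,-0.04],0]
    - [[0,0,-0.052],0]
    - [[0,0,-0.06],0]
    - [[0,0,-0.064],0]
    - [[0,0,-0.067],0]
    - [[0,0,-0.068],0]
    - [[0,0,-0.069],0]
    - [[0,0,-0.069],0]
    - [[0,0,-0.069],0]

```text
time: 13.95
position: [0.4931, -0.2956, 0.1194]
tool_rot: [3.14, 0.1, 0.001]
ft_force: [0.1, 0.1, -3.6]
grip_width: 0.572
```

>>> carry_out:
  motion:
    - [[0,0,-0.001],0]
    - [[0,0,-0.001],0]
    - [[0,0,-0.001],0]

```text
time: 14.25
position: [0.4933, -0.2957, 0.1192]
tool_rot: [3.14, 0.101, 0.002]
ft_force: [-1.1, 1.2, 6.5]
grip_width: 0.575
```

>>> carry_out:
  motion:
    - [[0,0,0],0]
    - [[0,0,0],0]
    - [[0,0,0],0]
    - [[0,0,0],0]
    - [[0,0,0],0]
    - [[0,0,0],0]
    - [[0,0,0.03],0]
    - [[0,0,0.07],0]
    - [[0,0,0.12],0]
    - [[0,0,0.12],0]
  grip: -1

```text
time: 15.25
position: [0.4959, -0.2979, 0.2448]
tool_rot: [3.135, 0.1, 0.017]
ft_force: [0.0, -0.8, 0.5]
grip_width: 0.999
```

```bash
python3 - <<'E'
from m import *
br=(H>8)&(H<22)&(S>80)&(V>150)
pot=comp((S>75)&(V<140),300,233); print("pot",circ(pot,.067))
print("msq",cv2.minAreaRect(w(comp(br,278,266),.013)))
print("mround",circ(comp(br,326,262),.013))
b=comp(br,156,255,20); print("board",circ(b,.012))
# ring: dark pixels inside board
m=((V<165)).astype(np.uint8); m[:, :120]=0; m[:,195:]=0; m[:235]=0; m[275:]=0
ys,xs=np.nonzero(m); print("ring",circ(np.c_[xs,ys],.012),len(xs))
E
```

```text
pot (array([0.5407, 0.0157]), np.float64(0.04630348022504341))
msq ((0.4808446168899536, 0.06307359784841537), (0.06211397424340248, 0.06188030540943146), 3.604424476623535)
mround (array([ 0.4946, -0.0285]), np.float64(0.052779518561041405))
board (array([0.5068, 0.318 ]), np.float64(0.14615516017870522))
ring (array([0.5088, 0.2904]), np.float64(0.09456385652404452)) 66
```

Pot unmoved; square mat and board measured again and agree. Going over the pot.

>>> carry_out:
  motion:
    - [[0.02,0.05,0],0]
    - [[0.02,0.1,0],0]
    - [[0.03,0.15,0],0]
    - [[0.04,0.2,0],0]
    - [[0.047,0.25,-0.02],0]
    - [[0.047,0.29,-0.06],0]
    - [[0.047,0.311,-0.1],0]
    - [[0.047,0.311,-0.13],0]
    - [[0.047,0.311,-0.13],0]
    - [[0.047,0.311,-0.13],0]
    - [[0.047,0.311,-0.13],0]

```text
time: 16.4
position: [0.5414, 0.0143, 0.11]
tool_rot: [3.14, 0.097, 0.005]
ft_force: [0.9, -0.2, -0.1]
grip_width: 0.998
```

```bash
python3 - <<'E'
from h import *
im,_,_=shot("side","s2.png")
E
```

```text
(no output)
```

View pics/s2.png

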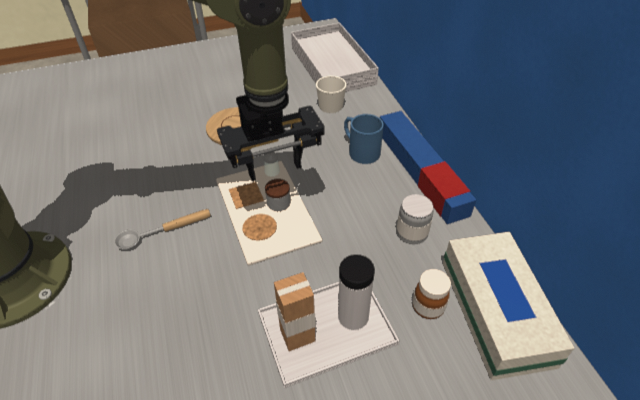

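Canister (357,295) and carton (295,315) stand upright in the pan; the gripper is over the pot (278,190) and clear of the mug. Descending.

>>> carry_out:
  motion:
    - [[0,0.001,-0.025],0]
    - [[0,0.001,-0.05],0]
    - [[0,0.001,-0.07],0]
    - [[0,0.001,-0.08],0]
    - [[0,0.001,-0.085],0]
    - [[0,0.001,-0.085],0]
    - [[0,0.001,-0.085],0]

```text
time: 17.15
position: [0.541, 0.0165, 0.0243]
tool_rot: [-3.14, -0.1, -0.003]
ft_force: [0.9, -0.0, -0.8]
grip_width: 0.998
```

>>> carry_out:
  motion:
    - [[0,0,0],0]
    - [[0,0,0],0]
    - [[0,0,0],0]
    - [[0,0,0],0]
    - [[0,0,0],0]
    - [[0,0,0],0]
    - [[0,0,0],0]
    - [[0,0,0],0]
    - [[0,0,0],0]
    - [[0,0,0],0]
  grip: 1
  squeeze: 20

```text
time: 18.15
position: [0.5403, 0.0166, 0.0232]
tool_rot: [3.14, 0.101, 0.001]
ft_force: [2.2, -0.2, -0.2]
grip_width: 0.591
```

>>> carry_out:
  motion:
    - [[0,0,0.01],0]
    - [[0,0,0.03],0]
    - [[0,0,0.06],0]
    - [[0,0,0.09],0]
    - [[0,0.01,0.11],0]
    - [[0,0.03,0.12],0]
    - [[0,0.06,0.12],0]
    - [[-0.005,0.095,0.12],0]
    - [[-0.01,0.13,0.12],0]
    - [[-0.02,0.165,0.12],0]
    - [[-0.025,0.2,0.12],0]
    - [[-0.03,0.235,0.12],0]
    - [[-0.033,0.265,0.12],0]
    - [[-0.033,0.29,0.11],0]
    - [[-0.033,0.3,0.09],0]
    - [[-0.033,0.302,0.07],0]
    - [[-0.033,0.302,0.05],0]
    - [[-0.033,0.302,0.04],0]
    - [[-0.033,0.302,0.04],0]
    - [[-0.033,0.302,0.04],0]

```text
time: 20.15
position: [0.5072, 0.3184, 0.0637]
tool_rot: [3.14, 0.1, 0.001]
ft_force: [0.8, -0.7, -2.2]
grip_width: 0.592
```

```bash
python3 - <<'E'
from h import *
im,K,E=shot("side"); cv2.imwrite("pics/s3.png",cv2.resize(im[60:190,160:330],None,fx=4,fy=4,interpolation=cv2.INTER_CUBIC))
print(get_state()["position"])
E
```

```text
[0.50760849 0.31873271 0.06423206]
```

View pics/s3.png

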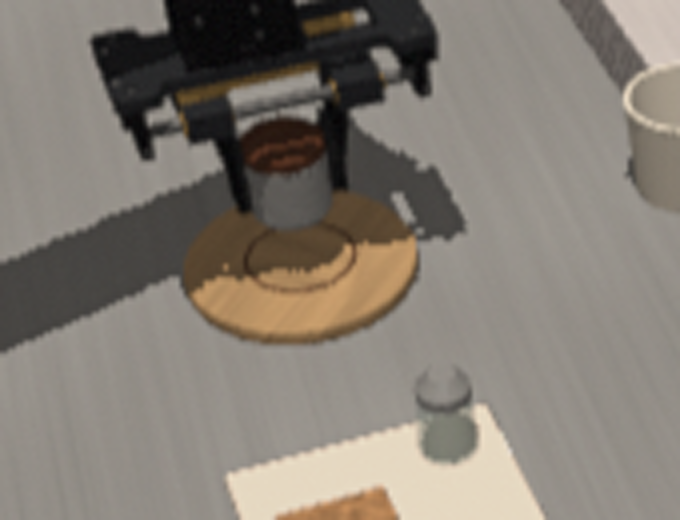

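The pot hangs upright above the ring: ring centre at (300,255), pot bottom at about (293,215). Lowering to TCP about 0.025.

>>> carry_out:
  motion:
    - [[0,-0.0005,-0.015],0]
    - [[0,-0.0005,-0.028],0]
    - [[0,-0.0005,-0.034],0]
    - [[0,-0.0005,-0.037],0]
    - [[0,-0.0005,-0.0385],0]
    - [[0,-0.0005,-0.0385],0]
    - [[0,-0.0005,-0.0385],0]

```text
time: 20.9
position: [0.5068, 0.3179, 0.0252]
tool_rot: [3.14, 0.1, -0.001]
ft_force: [-3.6, -1.7, 4.5]
grip_width: 0.595
```

```bash
python3 - <<'E'
from h import *
im,K,E=shot("side"); s=4; im=cv2.resize(im[60:190,160:330],None,fx=s,fy=s,interpolation=cv2.INTER_CUBIC)
cv2.imwrite("pics/s4.png",im[80:])
print(get_state()["position"])
for z in(.012,.069):
  for x,y in((.507,.318),): print(z,(proj((x,y,z),K,E)-[160,60])*s-[0,80])
E
```

```text
[0.50683425 0.31795003 0.02520131]
0.012 [295.91381691 175.33595595]
0.069 [283.51638694 101.90099566]
```

View pics/s4.png

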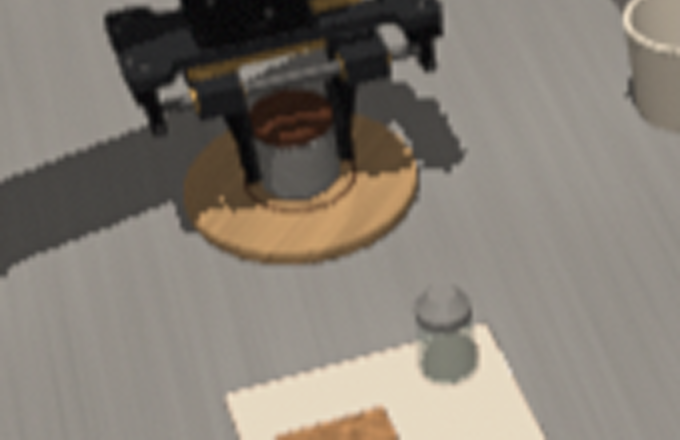

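The pot is on the board, inside the ring (ring spans columns 245–355, pot 256–342). Release, rise, and back towards the canister.

>>> carry_out:
  motion:
    - [[0,0,0],0]
    - [[0,0,0],0]
    - [[0,0,0],0]
    - [[0,0,0],0]
    - [[0,0,0],0]
    - [[0,0,0],0]
    - [[0,0,0.03],0]
    - [[0,0,0.07],0]
    - [[0,0,0.12],0]
    - [[0,0,0.17],0]
    - [[0,0,0.215],0]
    - [[0.01,-0.05,0.215],0]
    - [[0.02,-0.1,0.215],0]
    - [[0.03,-0.15,0.215],0]
    - [[0.04,-0.2,0.215],0]
    - [[0.05,-0.25,0.215],0]
    - [[0.06,-0.3,0.215],0]
    - [[0.07,-0.35,0.215],0]
    - [[0.08,-0.4,0.215],0]
    - [[0.09,-0.45,0.215],0]
  grip: -1

```text
time: 22.95
position: [0.5954, -0.125, 0.2399]
tool_rot: [-3.139, -0.101, -0.002]
ft_force: [1.1, 0.2, 0.1]
grip_width: 0.996
```

>>> carry_out:
  motion:
    - [[0,-0.05,0],0]
    - [[0,-0.1,0],0]
    - [[0,-0.15,0],0]
    - [[0,-0.159,0],0]
    - [[0,-0.159,0],0]
    - [[0,-0.159,0],0]
    - [[0,-0.159,0],0]

```text
time: 23.65
position: [0.5962, -0.2794, 0.2394]
tool_rot: [-3.138, -0.106, -0.001]
ft_force: [0.6, 0.4, -0.7]
grip_width: 0.999
```

```bash
python3 - <<'E'
from m import *
pot=comp((S>75)&(V<140),150,240,14); print("pot",circ(pot,.069))
br=(H>8)&(H<22)&(S>80)&(V>150)
print("board",circ(comp(br,156,280,20),.012))
cv2.imwrite("pics/c5.png",cv2.resize(im[210:300,110:205],None,fx=5,fy=5,interpolation=cv2.INTER_CUBIC))
E
```

```text
pot (array([0.5062, 0.3135]), np.float64(0.04859921439991766))
board (array([0.5069, 0.3179]), np.float64(0.1461005041868637))
```

View pics/c5.png

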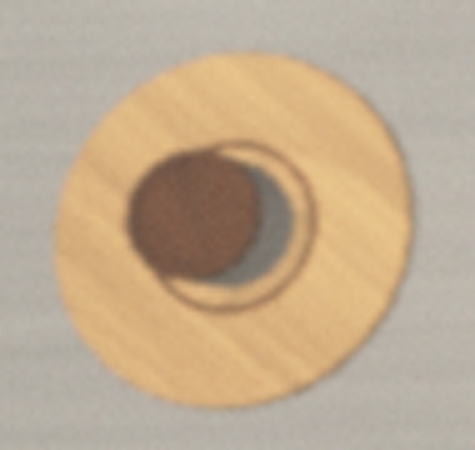

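By the base visible beside the ring (base right edge 292 and bottom 285, ring 316 and 310 in the crop), the pot sits centred within about 2 mm. The lid ray reads 4 mm off. The canister in the pan showed the same bias towards the image centre for raised points. Now I'll take the canister back.

```bash
python3 -c "
from h import *
print(get_state()['position'])"
```

```text
[ 0.59622373 -0.2794525   0.23955563]
```

>>> carry_out:
  motion:
    - [[0.0018,-0.0103,0],0]
    - [[0.0018,-0.0103,-0.03],0]
    - [[0.0018,-0.0103,-0.06],0]
    - [[0.0018,-0.0103,-0.09],0]
    - [[0.0018,-0.0103,-0.11],0]
    - [[0.0018,-0.0103,-0.119],0]
    - [[0.0018,-0.0103,-0.119],0]
    - [[0.0018,-0.0103,-0.119],0]

```text
time: 24.5
position: [0.5977, -0.2929, 0.1217]
tool_rot: [3.139, 0.101, 0.002]
ft_force: [-0.1, -1.1, -0.1]
grip_width: 1.001
```

>>> carry_out:
  motion:
    - [[0,0,0],0]
    - [[0,0,0],0]
    - [[0,0,0],0]
    - [[0,0,0],0]
    - [[0,0,0],0]
    - [[0,0,0],0]
    - [[0,0,0],0]
    - [[0,0,0],0]
    - [[0,0,0],0]
    - [[0,0,0],0]
  grip: 1
  squeeze: 25

```text
time: 25.5
position: [0.5974, -0.2925, 0.1209]
tool_rot: [3.14, 0.101, 0.002]
ft_force: [2.1, -0.4, 2.1]
grip_width: 0.644
```

>>> carry_out:
  motion:
    - [[0,0,0.01],0]
    - [[0,0,0.025],0]
    - [[0,0,0.045],0]
    - [[0,0,0.065],0]
    - [[0,0.01,0.08],0]
    - [[0,0.03,0.085],0]
    - [[-0.005,0.055,0.085],0]
    - [[-0.015,0.085,0.085],0]
    - [[-0.03,0.115,0.085],0]
    - [[-0.05,0.145,0.085],0]
    - [[-0.07,0.175,0.085],0]
    - [[-0.085,0.205,0.085],0]
    - [[-0.098,0.23,0.085],0]
    - [[-0.106,0.246,0.085],0]
    - [[-0.11,0.253,0.08],0]
    - [[-0.11,0.2535,0.06],0]
    - [[-0.11,0.2535,0.04],0]
    - [[-0.11,0.2535,0.03],0]
    - [[-0.11,0.2535,0.03],0]
    - [[-0.11,0.2535,0.03],0]

```text
time: 27.5
position: [0.4873, -0.0394, 0.151]
tool_rot: [3.14, 0.099, 0.001]
ft_force: [0.6, 1.0, -3.1]
grip_width: 0.64
```

```bash
cat > c.py <<'E'
from h import *
import sys
print(get_state()["position"],get_state()["ft_force"])
im,K,E=shot("side"); s=5; o=np.array([200,150])
cv2.imwrite("pics/"+sys.argv[1],cv2.resize(im[150:265,200:330],None,fx=s,fy=s,interpolation=cv2.INTER_CUBIC))
E
python3 c.py s6.png
```

```text
[ 0.48733389 -0.03944908  0.15101276] [ 0.63353414  0.97019935 -3.05103633]
```

>>> carry_out:
  motion:
    - [[0,0,-0.01],0]
    - [[0,0,-0.016],0]
    - [[0,0,-0.018],0]
    - [[0,0,-0.018],0]
    - [[0,0,-0.018],0]

```text
time: 28.05
position: [0.4871, -0.039, 0.1327]
tool_rot: [3.14, 0.1, 0.0]
ft_force: [0.4, 0.2, -3.6]
grip_width: 0.64
```

```bash
python3 c.py s7.png
```

```text
[ 0.48711253 -0.03900878  0.1326533 ] [ 0.4069598   0.23693703 -3.61761189]
```

View pics/s7.png

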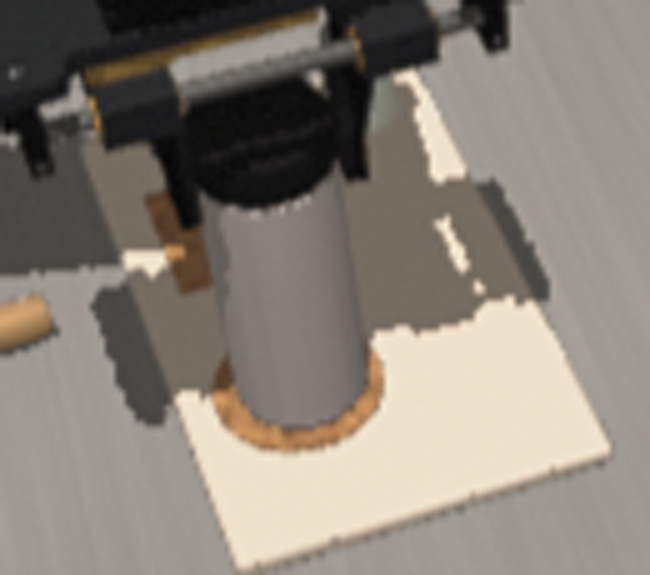

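The canister hangs 3 mm above the mat, base columns 231–369 against mat 213–383, front edge at row 428 against 452. It is laterally centred, perhaps 2–3 mm too far in +y. I'll lower it and measure that by rays.

>>> carry_out:
  motion:
    - [[0,-0.001,-0.002],0]
    - [[0,-0.002,-0.003],0]
    - [[0,-0.002,-0.0035],0]
    - [[0,-0.002,-0.0035],0]
    - [[0,-0.002,-0.0035],0]

```text
time: 28.6
position: [0.4874, -0.0409, 0.1297]
tool_rot: [-3.14, -0.101, -0.001]
ft_force: [-1.1, 0.1, 4.7]
grip_width: 0.638
```

```bash
cat > d.py <<'E'
from h import *
from scipy.optimize import least_squares
np.set_printoptions(precision=4,suppress=True)
print(get_state()["position"],get_state()["ft_force"])
im,K,E=shot("side"); H,S,V=cv2.split(cv2.cvtColor(im,cv2.COLOR_BGR2HSV))
cork=((H>5)&(H<22)&(S>85)).astype(np.uint8); cork[:215]=0; cork[:,:235]=0; cork[245:]=0; cork[:,285:]=0
# per column: lowest cork pixel -> outer mat edge; canister edge = top of the cork run at the bottom
out,inn=[],[]
for u in range(236,285):
    v=np.nonzero(cork[:,u])[0]
    if len(v)<1: continue
    out.append((u,v.max()+.5))
    k=v.max()
    while cork[k-1,u]: k-=1
    if 250<u<270: inn.append((u,k-.5))
def fit(q,r,c0,z=.013):
    p=np.array([plane(u,v,z,K,E)[:2] for u,v in q])
    f=least_squares(lambda c:np.linalg.norm(p-c,axis=1)-r,c0,loss="soft_l1",f_scale=.001); return f.x,np.sqrt(np.mean(f.fun**2)),len(p)
o=fit(out,.036,(.488,-.036)); i=fit(inn,.028,(.488,-.036))
print("mat",o,"base",i,"base-mat",i[0]-o[0])
E
python3 d.py
```

```text
[ 0.4874 -0.0409  0.1297] [-1.1091  0.1333  4.6888]
mat (array([ 0.489 , -0.0376]), np.float64(0.0005670716994733957), 35) base (array([ 0.4914, -0.0382]), np.float64(0.0005823335618125918), 19) base-mat [ 0.0024 -0.0006]
```

Touching, and the base-to-mat offset is (2, -1) mm. Release, and on to the carton.

>>> carry_out:
  motion:
    - [[0,0,0],0]
    - [[0,0,0],0]
    - [[0,0,0],0]
    - [[0,0,0],0]
    - [[0,0,0],0]
    - [[0,0,0],0]
    - [[0,0,0.03],0]
    - [[0,0,0.07],0]
    - [[0,0,0.11],0]
    - [[0,-0.05,0.11],0]
    - [[0,-0.1,0.11],0]
    - [[0,-0.15,0.11],0]
    - [[0,-0.2,0.11],0]
    - [[0.006,-0.24,0.11],0]
    - [[0.006,-0.255,0.11],0]
    - [[0.006,-0.255,0.11],0]
    - [[0.006,-0.255,0.11],0]
    - [[0.006,-0.255,0.11],0]
  grip: -1

```text
time: 30.45
position: [0.4935, -0.2942, 0.2389]
tool_rot: [-3.139, -0.104, -0.0]
ft_force: [-0.4, -0.4, 1.5]
grip_width: 0.998
```

```bash
python3 d.py; python3 - <<'E'
from m import *
br=(H>8)&(H<22)&(S>80)&(V>150)
print("msq",cv2.minAreaRect(w(comp(br,278,266),.013)))
lid=comp((V<115)&(S<65),326,256); print("canister",circ(lid,.163))
E
```

```text
[ 0.4935 -0.2942  0.2389] [-0.3668 -0.3525  1.504 ]
mat (array([ 0.4918, -0.0352]), np.float64(0.0067712473207941284), 44) base (array([ 0.4981, -0.0398]), np.float64(0.006335129069609573), 19) base-mat [ 0.0062 -0.0046]
msq ((0.4807147681713104, 0.06302037835121155), (0.062279798090457916, 0.06198791414499283), 3.7954812049865723)
canister (array([ 0.4878, -0.039 ]), np.float64(0.05454939091394418))
```

>>> carry_out:
  motion:
    - [[0,0,-0.03],0]
    - [[0,-0.001,-0.06],0]
    - [[0,-0.001,-0.09],0]
    - [[0,-0.001,-0.11],0]
    - [[0,-0.001,-0.118],0]
    - [[0,-0.001,-0.118],0]
    - [[0,-0.001,-0.118],0]

```text
time: 31.25
position: [0.4938, -0.297, 0.1222]
tool_rot: [3.139, 0.102, 0.003]
ft_force: [0.7, -0.5, -0.2]
grip_width: 0.999
```

>>> carry_out:
  motion:
    - [[0,0,0],0]
    - [[0,0,0],0]
    - [[0,0,0],0]
    - [[0,0,0],0]
    - [[0,0,0],0]
    - [[0,0,0],0]
    - [[0,0,0],0]
    - [[0,0,0],0]
    - [[0,0,0],0]
    - [[0,0,0],0]
  grip: 1
  squeeze: 25

```text
time: 32.25
position: [0.4932, -0.297, 0.1212]
tool_rot: [3.14, 0.101, 0.001]
ft_force: [0.7, -1.2, 1.7]
grip_width: 0.573
```

I'll carry the carton around behind the canister at about 0.09 m clearance height.

>>> carry_out:
  motion:
    - [[0,0,0.01],0]
    - [[0,0,0.025],0]
    - [[0,0,0.045],0]
    - [[0,0,0.065],0]
    - [[0.01,0.01,0.085],0]
    - [[0.025,0.03,0.09],0]
    - [[0.045,0.055,0.09],0]
    - [[0.065,0.08,0.09],0]
    - [[0.085,0.105,0.09],0]
    - [[0.1,0.13,0.09],0]
    - [[0.105,0.16,0.09],0]
    - [[0.105,0.195,0.09],0]
    - [[0.105,0.23,0.09],0]
    - [[0.105,0.265,0.09],0]
    - [[0.105,0.3,0.09],0]
    - [[0.105,0.33,0.09],0]
    - [[0.105,0.35,0.09],0]
    - [[0.105,0.358,0.09],0]
    - [[0.105,0.358,0.09],0]
    - [[0.105,0.358,0.09],0]

```text
time: 34.25
position: [0.598, 0.059, 0.2115]
tool_rot: [3.139, 0.098, 0.0]
ft_force: [-0.4, -1.0, -3.5]
grip_width: 0.572
```

>>> carry_out:
  motion:
    - [[-0.01,0.002,0],0]
    - [[-0.035,0.002,0],0]
    - [[-0.065,0.002,0],0]
    - [[-0.09,0.002,0],0]
    - [[-0.11,0.002,0],0]
    - [[-0.117,0.002,-0.01],0]
    - [[-0.117,0.002,-0.03],0]
    - [[-0.117,0.002,-0.05],0]
    - [[-0.117,0.002,-0.065],0]
    - [[-0.117,0.002,-0.074],0]
    - [[-0.117,0.002,-0.077],0]
    - [[-0.117,0.002,-0.078],0]
    - [[-0.117,0.002,-0.078],0]
    - [[-0.117,0.002,-0.078],0]

```text
time: 35.65
position: [0.4816, 0.0631, 0.1337]
tool_rot: [-3.14, -0.1, -0.002]
ft_force: [-0.6, 0.5, -3.8]
grip_width: 0.574
```

```bash
python3 - <<'E'
from h import *
print(get_state()["position"])
im,K,E=shot("side"); cv2.imwrite("pics/s8.png",cv2.resize(im[110:265,200:330],None,fx=3.8,fy=3.8,interpolation=cv2.INTER_CUBIC))
E
```

```text
[0.48158205 0.06308685 0.13372262]
```

View pics/s8.png

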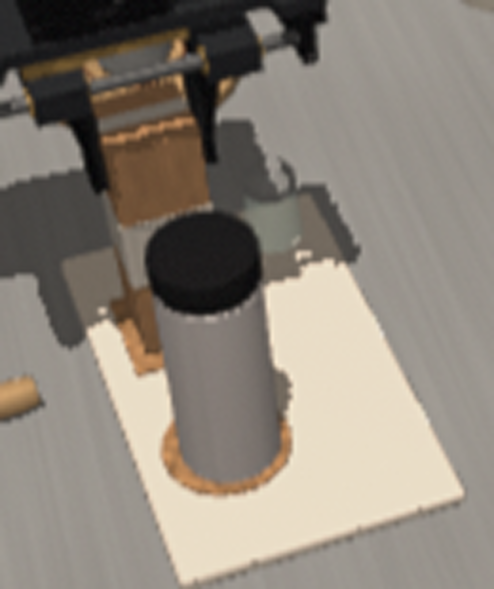

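The canister is centred on its mat (base 175–281, mat 163–291). The carton is over its own mat. Small correction and lower.

>>> carry_out:
  motion:
    - [[-0.0005,-0.002,-0.001],0]
    - [[-0.0005,-0.002,-0.002],0]
    - [[-0.0005,-0.002,-0.003],0]
    - [[-0.0005,-0.002,-0.004],0]
    - [[-0.0005,-0.002,-0.004],0]
    - [[-0.0005,-0.002,-0.004],0]

```text
time: 36.3
position: [0.4808, 0.0611, 0.13]
tool_rot: [-3.14, -0.101, -0.0]
ft_force: [-1.7, -1.0, 5.5]
grip_width: 0.571
```

>>> carry_out:
  motion:
    - [[0,0,0],0]
    - [[0,0,0],0]
    - [[0,0,0],0]
    - [[0,0,0],0]
    - [[0,0,0],0]
    - [[0,0,0],0]
    - [[0,0,0.03],0]
    - [[0,0,0.07],0]
    - [[0,0,0.11],0]
    - [[0,0,0.12],0]
    - [[0,-0.05,0.12],0]
    - [[0,-0.1,0.12],0]
    - [[0,-0.15,0.12],0]
    - [[0,-0.2,0.12],0]
    - [[0.005,-0.25,0.12],0]
    - [[0.01,-0.3,0.12],0]
    - [[0.01,-0.35,0.12],0]
    - [[0.01,-0.36,0.12],0]
    - [[0.01,-0.36,0.12],0]
  grip: -1

```text
time: 38.2
position: [0.4886, -0.3024, 0.2481]
tool_rot: [3.138, 0.09, -0.005]
ft_force: [-0.2, 0.7, 0.2]
grip_width: 1.001
```

```bash
python3 - <<'E'
from m import *
lid=comp((V<115)&(S<65),326,256); print("canister",circ(lid,.163))
pot=comp((S>75)&(V<140),150,240,14); print("pot",circ(pot,.069))
a=cv2.resize(im[195:305,225:380],None,fx=4,fy=4,interpolation=cv2.INTER_CUBIC); 
s,_,_=shot("side"); cv2.imwrite("pics/f1.png",a); cv2.imwrite("pics/f2.png",s)
E
```

```text
canister (array([ 0.4874, -0.0391]), np.float64(0.05510251420595448))
pot (array([0.5062, 0.3136]), np.float64(0.049549348124656015))
```

View pics/f1.png

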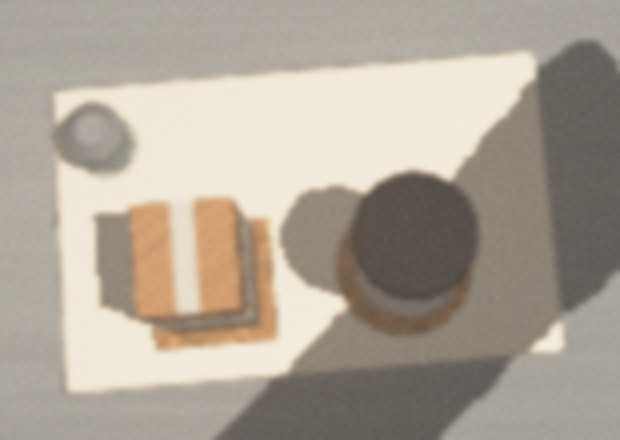

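View pics/f2.png

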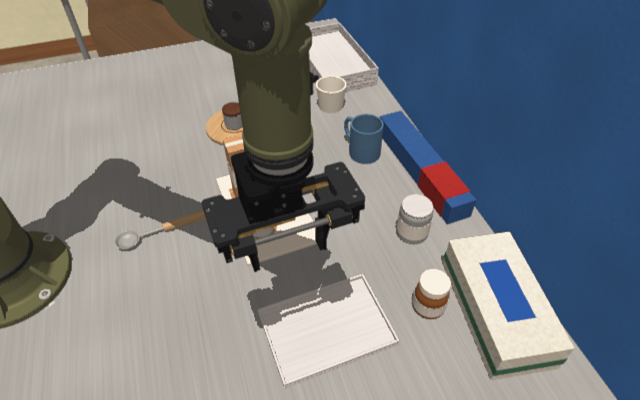

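All checks are good: the carton and canister show even margins on their mats, the shaker and mug are in place, and the arm is clear. Handing in.

```bash
python3 -c "
from h import *
print(ticket.close_job(), get_state()['time'])"
```

```text
the job is handed in; nothing more can be done
the job is handed in; nothing more can be done
```

The job is done and handed in after about 39 s of the 122 s allowed. I moved the canister and then the carton into the pan, set the pot on the ringed spot, and put both back on their mats.

**Last checks**
- **Canister:** it stands upright on the round mat, about 2.5 mm from the mat's centre in the top view. An earlier side view gave about 2 mm.
- **Carton:** it stands upright on the square mat, with margins of about 8–10 mm against the 7–9 mm expected, so it is centred within about 2 mm.
- **Pot:** its base is centred in the ring within about 2 mm.
- **Shaker and mug:** both still stand where they were, judged by eye in the pictures. The largest force I read on the tool was under 8 N.

**Checks that disagreed**
- **Pot lid:** its position in the top view came out about 4 mm off in y. I put this down to the camera reading raised points too close to the image centre, since the canister in the pan read off the same way. I relied on the base and ring instead.
- **Canister, repeat side check:** this check after release gave 6–8 mm, with a poor fit (about 6 mm residual). I discarded it because the top view and the later side picture both showed the canister centred.

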